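# Stand the fallen candlestick back on its ledge

## Task

The brass candlestick has been knocked over and lies against the stack of books. Stand it upright again on the narrow raised wooden ledge, in the middle between its twin and the photo frame and with the whole foot on the board. Put it down gently rather than dropping it, let go, and leave the twin, the frame and the books where they are.

Things in the scene. Friction and masses are not known exactly. Their poses are not given: they have to be found in the camera images.
- candlestick: Fallen brass candlestick, loose, 0.4 kg, 140 mm long: octagonal foot 64 mm across flats, 14 mm thick, square stem 22 x 22 mm, round cup 30 mm wide on the top 16 mm. Origin: centre of its underside; z to the cup, x and y square to stem faces. It lies with one foot edge on the table, stem sloping up 26 degrees, away from the robot, to the books' near top edge.
- riser: Narrow wooden ledge on two end boards, fixed: top board 400 mm long (along its y), 96 mm deep (along its x), top 70 mm above the table. Origin on the table below the middle of the board; x points away from the robot, y along the ledge.
- riser_mid (a point): The middle of the ledge's top surface (same axes as the riser, z up): where the centre of the candlestick's foot belongs.
- twin: The twin, shaped the same as candlestick with the same origin and axes, standing upright near one end of the ledge (either end), about 155 mm from its middle. Both have a 44 mm wide, 6 mm high step on the foot (look only), and stem faces parallel to foot sides; the stem is free from 20 to 124 mm above the underside, the centre of mass about 46 mm above it. Loose.
- photo_frame: Wooden photo frame 100 mm wide and about 130 mm tall, leaning back on its card strut, near the other end of the ledge, about 155 mm from its middle. Origin under it, on the ledge's surface. Loose.
- books: Stack of two closed books, 65 mm high: the upper is 120 x 190 mm (x, y) and 30 mm thick, the lower 130 x 205 mm and 35 mm thick, its near edge in line with that of the upper one. 1.6 kg, loose. Origin on the table under the centre of the upper book; the candlestick leans on its near (-x) long edge.
Things that resemble listed ones, but are neither listed nor needed, are in the scene too. What is shaped like the candlestick but blue, red or turquoise is not meant.

How it is judged:
At the end, for the whole second after the job is handed in: The candlestick stands still and upright (within 3.4 degrees) on the ledge, underside within 4 mm of the board, foot centre within 13 mm of the board's middle line and 30 mm of the ledge's middle along it, whichever way it is turned (angle between candlestick's own z axis and vertical below 0.06 rad and x of candlestick in the frame of riser_mid between -0.013 and 0.013 m and y of candlestick in the frame of riser_mid between -0.03 and 0.03 m and z of candlestick in the frame of riser_mid between -0.004 and 0.004 m and contact force between candlestick and riser above 1 N and linear speed of candlestick below 0.02 m/s and angular speed of candlestick below 0.1 rad/s); the robot touches nothing.
It fails at once if the candlestick is dropped or thrown (moves faster than 0.5 m/s, as after a fall of 13 mm, with no finger on it) (linear speed of candlestick above 0.5 m/s and contact force between candlestick and the fingers below 0.2 N).
It fails at once if the twin is moved more than 15 mm or tipped (distance of twin from where it was at the start of the episode above 0.015 m or angle between twin's own z axis and vertical above 0.2 rad).
It fails at once if the photo frame is moved more than 15 mm or tipped (distance of photo_frame from where it was at the start of the episode above 0.015 m or angle between photo_frame's own z axis and vertical above 0.2 rad).
It fails at once if the books are moved more than 25 mm or tipped (distance of books from where it was at the start of the episode above 0.025 m or angle between books's own z axis and vertical above 0.2 rad).
It also fails if it takes over 54 s, if anything falls off the work surface, if the arm or the gripper's body presses on something with over 40 N, if the wrist force passes 120 N, or if a joint passes its speed limit or range.

## Robot

A 7-joint arm with a two-finger parallel gripper is mounted at the origin on the work surface. World frame = base frame: x ahead of the robot, y to its left, z up, the work surface at z = 0. Lengths are in m, angles in rad, forces in N, time in s.
With the tool pointing down it reaches from about 0.425 to 0.95 m from the base axis. Payload 4.7 kg.
Tool frame: the origin (TCP) lies between the finger pads; the fingertips stand 25 mm ahead of it and the grasp point (between the pads) lies 6 mm ahead of it; x points along the fingers, z is the direction in which the jaws open and shut, and the axes are right-handed (so a half turn about x gives the same grasp; the last joint's range is limited). The gripper opens to 85 mm and grips with 20 to 120 N. Pads are 22 mm wide; open, the fingers measure 114 mm over their backs; the gripper's body (76 mm by 85 mm) begins 54 mm behind the grasp point. The pads swing forward as they close: fully open they stand 13 mm farther back than shut.
Start: joints at [-1.162, 0.469, -0.049, 1.532, 0.024, 1.141, -0.082], TCP at [0.286, 0.611, 0.256] pointing down, gripper open.
Joint ranges: [-2.59, 2.59], [-0.33, 1.99], [-1.39, 1.29], [0.1, 2.45], [-1.04, 4.18], [0.21, 1.99], [-2.66, 2.66]. Speed limits (rad/s): [2.57, 2.57, 3.14, 3.14, 3.14, 3.14, 3.14].

## Interface

Orientations are given as a 3x3 rotation matrix whose columns are the frame's x, y, z axes.
In Python, from rig import * gives the robot as it stands. Calls block until the motion is done:
- movep(position, orientation): joint-space move of the TCP to a pose.
- move_l(position, attitude=None, feed=0.15, until_force=None): straight line of the TCP; attitude=None keeps the orientation; feed is the mean speed in m/s. With until_force (N) it stops when the force on the tool has changed by that much, and returns True; else False.
- move_joints(angles): joint-space move.
- command_gripper(opening, newtons=None): finger opening in m; newtons is the grip in N (None keeps the last); returns when the fingers have stopped.
- sleep(seconds).
- inverse_kinematics(position, orientation): joint angles nearest the present ones, or None.
- sense(): the state.
- camera(name): name is "scene" or "top" or "wrist"; returns (picture, depth): 400x640x3 uint8, red, green, blue; 400x640 float32, m along the optical axis (not along the pixel's ray), 0 where there is no reading.
- camera_params(name): a dict with "K" (3x3 intrinsics, pixels), "position" and "rotation" of the camera in the world; the wrist camera has in their place "tool_from_camera" (4x4, takes a point from camera to tool coordinates, whose origin is the TCP and whose axes are the tool frame's). Camera axes: x right, y down, z forward; pixel columns grow to the right and rows downward; lengths in m; the calibration is good to about 2 mm. A picture is of the moment at which its call begins: read the wrist's pose just before it. camera_params takes no time and is no camera call.
A pose or a line that the arm cannot do raises Unreachable and nothing moves.
- finish_job(): hands the job in, once; it reports no verdict.
The state is a dict: "time_s": time; "joint_pos": joint angles; "qd": joint speeds; "joint_efforts": joint torques, N m; "position": TCP position; "tcp_rot": TCP orientation; "wrist_force": force on the tool from outside, world axes, zero at the start; "ft_torque": the same for the moment, N m; "finger_gap": finger opening in m.
Only numpy, scipy, OpenCV 4.12 (cv2) and the standard library are available. Lean on these libraries where they do the work, as an engineer would, in place of code of your own. Each camera call takes 0.05 s, during which the arm holds its last target. There are 200 camera calls.

## Working session

There is one attempt and no reset: what is moved stays moved. The work goes in short steps, each a Python script; the robot and the scene stay as the last script left them, time stands still between calls to the robot, and variables do not carry over. Pictures are saved under pics/ and viewed, about 8 in all and at most 12, crops included, and the job is handed in when it is done.

```bash
mkdir -p pics; ls
python3 - <<'E'
from rig import *
import numpy as np, cv2
for n in ("scene","top"):
    p,d=camera(n); np.savez(f"{n}0.npz",p=p,d=d); cv2.imwrite(f"pics/{n}0.png",p[:,:,::-1]); c=camera_params(n); print(n,c)
    print((d>0).mean())
print(camera_params("wrist")); print(sense())
E
```

```text
pics
scene {'K': array([[508.57415986,   0.        , 313.17772959],
       [  0.        , 508.57415986, 202.57167998],
       [  0.        ,   0.        ,   1.        ]]), 'position': array([1.26985565, 0.47314993, 1.10743448]), 'rotation': array([[-0.5084772 ,  0.66052561, -0.55241005],
       [ 0.86091402,  0.37755442, -0.34099812],
       [-0.01667314, -0.64896732, -0.76063356]])}
0.99591015625
top {'K': array([[430.79975609,   0.        , 321.3425    ],
       [  0.        , 430.79975609, 194.05448133],
       [  0.        ,   0.        ,   1.        ]]), 'position': array([0.46932572, 0.01351408, 1.17202669]), 'rotation': array([[-0.00968665, -0.99898553,  0.04397813],
       [-0.99986162,  0.01027124,  0.01308634],
       [-0.01352477, -0.04384528, -0.99894678]])}
0.996
{'K': array([[340.8630102 ,   0.        , 320.22368839],
       [  0.        , 340.8630102 , 202.03534149],
       [  0.        ,   0.        ,   1.        ]]), 'tool_from_camera': array([[-9.14114691e-04, -3.12295230e-01,  9.49984660e-01,
        -1.17976938e-01],
       [ 5.72798811e-04, -9.49985064e-01, -3.12
[... 356 characters left out ...]
y([-4.59482884e-05, -1.88476629e-03, -2.12204325e-03, -2.63516367e-03,
        1.84647311e-03,  5.36520660e-04,  5.73449393e-04]), 'joint_efforts': array([ 3.74568808e-04, -5.11516929e+01, -4.72417648e-02, -2.38389748e+01,
        1.07578575e-02,  4.42486082e-03, -5.35370660e-06]), 'position': array([0.28595297, 0.61090797, 0.25533297]), 'tcp_rot': array([[-6.87050205e-04, -9.05704725e-01,  4.23908574e-01],
       [-1.66093724e-03,  4.23909123e-01,  9.05703206e-01],
       [-9.99998385e-01, -8.18219657e-05, -1.79556556e-03]]), 'wrist_force': array([0.3767141 , 1.26029586, 0.74887609]), 'ft_torque': array([-3.60168960e-02,  2.91487925e-02, -2.80421043e-05]), 'finger_gap': 0.08551434893514981}
```

View pics/scene0.png

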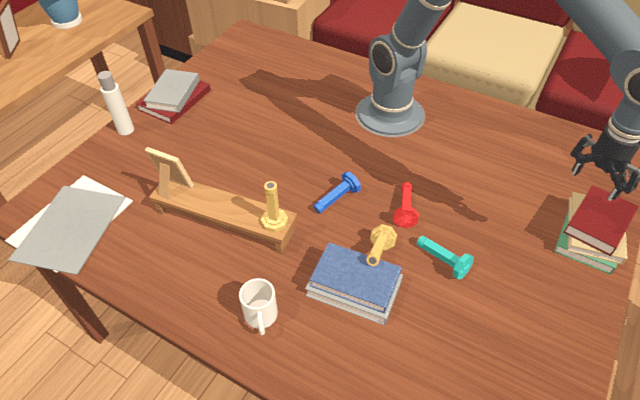

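View pics/top0.png

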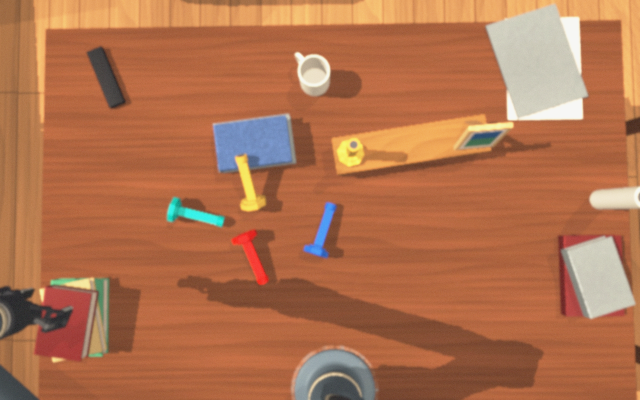

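The scene view shows the brass candlestick at (380,245) leaning on the blue book and the twin at (273,207). The photo frame is at (170,175), on the same ledge. In the top view the candlestick's foot is at (252,203) and its cup at (242,160), the twin is at (350,152), and the ledge runs from (333,155) to (500,135). Next I'll measure coarsely.

```bash
cat > h.py <<'E'
import numpy as np, cv2
def cloud(d,K,R,t):
    v,u=np.indices(d.shape); P=np.stack([(u-K[0,2])*d/K[0,0],(v-K[1,2])*d/K[1,1],d],-1)
    return P@R.T+t
def brass(p):
    h=cv2.cvtColor(p,cv2.COLOR_RGB2HSV); return cv2.inRange(h,(19,110,90),(32,255,255))>0
E
python3 - <<'E'
from rig import *
from h import *
for n in ("scene","top"):
    f=np.load(n+"0.npz"); c=camera_params(n); W=cloud(f["d"],c["K"],c["rotation"],c["position"]); m=brass(f["p"])
    k,l,s,_=cv2.connectedComponentsWithStats(m.astype(np.uint8))
    for i in range(1,k):
        if s[i,4]>60:
            Q=W[(l==i)&(f["d"]>0)]; print(n,s[i],Q.mean(0).round(3),Q.min(0).round(3),Q.max(0).round(3))
    h=cv2.cvtColor(f["p"],cv2.COLOR_RGB2HSV)
    px={"top":[(300,145),(420,145),(400,150),(250,145),(200,300),(245,165),(252,205)],"scene":[(230,210),(355,270),(300,150),(380,240)]}[n]
    for u,v in px: print((u,v),h[v,u],W[v,u].round(4))
    b=(W[...,2]>.06)&(W[...,2]<.08)&(W[...,0]>.4)&(W[...,0]<.85)&(W[...,1]<.0)&(W[...,1]>-.6)&(h[...,0]<25)
    r=cv2.minAreaRect(W[b][:,:2].astype(np.float32)*1000); print("riser",r,b.sum(),np.median(W[b][:,2]))
    b=(W[...,2]>.055)&(W[...,2]<.075)&(W[...,1]>.03)&(W[...,1]<.4)&(W[...,0]>.4)&(h[...,0]>95)&(h[...,0]<130)
    r=cv2.minAreaRect(W[b][:,:2].astype(np.float32)*1000); print("books",r,b.sum(),np.median(W[b][:,2]))
E
```

```text
scene [260 182  28  50 549] [ 0.629 -0.041  0.127] [ 0.479 -0.184 -0.   ] [ 0.657 -0.011  0.213]
scene [367 224  30  42 625] [0.531 0.219 0.059] [0.479 0.18  0.   ] [0.624 0.245 0.105]
(230, 210) [ 16 129 233] [ 0.6515 -0.1676  0.075 ]
(355, 270) [110  70 178] [0.6482 0.203  0.0668]
(300, 150) [ 10 138 176] [ 0.2971 -0.1711 -0.0024]
(380, 240) [ 22 117 255] [0.5341 0.2151 0.0623]
riser ((645.4520874023438, -200.79420471191406), (101.26513671875, 400.73687744140625), 8.29284381866455) 3575 0.07081516111435304
books ((654.6614990234375, 207.81719970703125), (123.43089294433594, 191.22544860839844), 7.158828258514404) 3296 0.06613072827718525
top [336 137  28  30 569] [ 0.619 -0.044  0.11 ] [ 0.588 -0.079  0.065] [ 0.664 -0.011  0.214]
top [236 156  29  55 655] [0.537 0.217 0.065] [ 0.479  0.178 -0.006] [0.615 0.254 0.103]
(300, 145) [  9 149 123] [ 0.6563  0.0861 -0.0017]
(420, 145) [ 15 166 236] [ 0.6411 -0.2262  0.071 ]
(400, 150) [ 16 160 239] [ 0.6287 -0.1747  0.0717]
(250, 145) [110  99 194] [0.6476 0.2121 0.0627]
(200, 300) [ 10 165 182] [ 0.2371  0.3604 -0.0019]
(245, 165) [ 27 156 247] [0.5925 0.22   0.0897]
(252, 205) [ 25 163 246] [0.4917 0.2073 0.0627]
riser ((643.6729125976562, -204.648681640625), (96.67011260986328, 402.8629150390625), 8.317959785461426) 4557 0.06970960491875844
books ((653.4053955078125, 206.71463012695312), (121.09444427490234, 190.42526245117188), 6.9231977462768555) 3178 0.06456464035672471
```

```bash
cat >> h.py <<'E'
def att(yaw,down,ys):
    """tool x in vertical plane of heading yaw, 'down' rad below horizontal; ys=+1: tool y on the upper/forward side"""
    hd=np.array([np.cos(yaw),np.sin(yaw),0]); x=hd*np.cos(down)-np.array([0,0,np.sin(down)])
    y=ys*(hd*np.sin(down)+np.array([0,0,np.cos(down)])); return np.stack([x,y,np.cross(x,y)],1)
E
python3 - <<'E'
from rig import *
from h import *
g=np.array([.537,.214,.055]); p=np.array([.6445,-.203,.131])
for ys in (1,-1):
  for down0 in (90,110,75,64):
    A=att(np.radians(8),np.radians(down0),ys); q=inverse_kinematics(g-.006*A[:,0],A)
    print("grasp",ys,down0,None if q is None else np.round(q,2))
  for dn in (46,36,26,11,0):
   for yaw in (8,-10,-20,-35):
    A=att(np.radians(yaw),np.radians(dn),ys); q=inverse_kinematics(p-.006*A[:,0],A)
    print("place",ys,dn,yaw,None if q is None else np.round(q,2))
A=att(np.radians(8),np.radians(90),1); print(inverse_kinematics([.50,.21,.24],A)); A=att(np.radians(8),np.radians(90),-1); print(inverse_kinematics([.50,.21,.24],A))
E
```

```text
grasp 1 90 [-0.8   0.59  0.47  1.95 -0.41  0.69 -1.51]
grasp 1 110 [-0.76  0.75  0.52  1.72 -0.44  1.15 -1.46]
grasp 1 75 [-0.82  0.51  0.41  2.12 -0.36  0.31 -1.59]
grasp 1 64 None
place 1 46 8 [ 1.28  0.9  -1.27  2.06  1.76  0.42 -2.53]
place 1 46 -10 [ 0.76  0.52 -0.6   2.13  2.45  0.27  2.48]
place 1 46 -20 [ 0.39  0.45 -0.24  2.15  2.43  0.3   2.21]
place 1 46 -35 [0.09 0.46 0.01 2.14 1.96 0.38 2.34]
place 1 36 8 [ 1.18  0.76 -0.99  2.14  3.04  0.28  2.44]
place 1 36 -10 [ 1.05  0.72 -0.99  2.21  2.58  0.61  2.55]
place 1 36 -20 [ 0.83  0.63 -0.8   2.22  2.47  0.71  2.37]
place 1 36 -35 [ 0.08  0.5  -0.02  2.22  2.3   0.61  1.97]
place 1 26 8 [ 1.23  0.86 -1.    2.19  3.35  0.48  2.25]
place 1 26 -10 [ 1.18  0.98 -1.18  2.26  2.75  0.9   2.66]
place 1 26 -20 [ 0.96  0.83 -0.99  2.28  2.65  1.03  2.4 ]
place 1 26 -35 [ 0.05  0.57 -0.02  2.28  2.44  0.89  1.79]
place 1 11 8 [ 1.38  1.23 -1.2   2.22  3.44  0.65  2.57]
place 1 11 -10 [ 1.09  1.05 -1.    2.31  3.17  1.18  2.4 ]
place 1 11 -20 [ 0.53  0.77 -0.43  2.34  2.95  1.35  1.88]
place 1 11 -35 [-0.03  0.73  0.03  2.32  2.52  1
[... 1125 characters left out ...]
 -1 26 -35 [-0.22  0.6   0.31  2.29  2.54  0.79 -1.56]
place -1 11 8 [ 0.23  0.77  0.32  2.28  3.78  1.42 -1.82]
place -1 11 -10 [ 0.49  0.74 -0.24  2.34  3.25  1.29 -1.42]
place -1 11 -20 [ 0.3   0.73 -0.16  2.36  2.95  1.34 -1.45]
place -1 11 -35 [-0.11  0.74  0.13  2.32  2.52  1.26 -1.59]
place -1 0 8 [ 1.21  1.12 -0.87  2.22  3.85  1.02 -1.02]
place -1 0 -10 [ 0.96  1.07 -0.79  2.31  3.4   1.44 -0.91]
place -1 0 -20 [ 0.85  1.08 -0.81  2.32  3.17  1.63 -0.88]
place -1 0 -35 [ 0.02  0.86 -0.03  2.3   2.53  1.6  -1.57]
[-0.94663978  0.29396193  0.5827793   1.89552877 -0.18983217  1.00670868
 -1.71262775]
[-0.48930255  0.26825799  0.01681521  1.87063962 -0.00528707  1.00273751
  1.24017847]
```

Run:
```python
from rig import *
from h import *
A=att(np.radians(8),np.radians(90),-1)
movep([.52,.212,.23],A); sleep(.3)
s=sense(); c=camera_params("wrist"); p,d=camera("wrist")
T=np.eye(4); T[:3,:3]=s["tcp_rot"]; T[:3,3]=s["position"]; M=T@c["tool_from_camera"]
np.savez("w1.npz",p=p,d=d,M=M); cv2.imwrite("pics/w1.png",p[:,:,::-1])
W=cloud(d,c["K"],M[:3,:3],M[:3,3]); m=brass(p)
k,l,st,_=cv2.connectedComponentsWithStats(m.astype(np.uint8)); i=1+np.argmax(st[1:,4]); print(st[i],s["time_s"],s["joint_pos"].round(2))
Q=W[(l==i)&(d>0)]; print(Q.min(0),Q.max(0))
# cross-sections along the stem heading (first guess 8 deg)
h=np.array([np.cos(.13),np.sin(.13),0]);n=np.array([-h[1],h[0],0]); a=Q@h;b=Q@n
for lo in np.arange(a.min(),a.max(),.008):
    k=(a>=lo)&(a<lo+.008); print(round(lo+.004,4),k.sum(),"lat",b[k].min().round(4),b[k].max().round(4),"z",np.median(Q[k,2]).round(4),Q[k,2].max().round(4))
```

```text
[ 286  140   72  167 5645] 2.0917 [-0.47  0.31  0.01  1.84 -0.    0.99  1.25]
[ 0.47815008  0.17659451 -0.00086213] [0.61739382 0.24508069 0.10458641]
0.5067 469 lat 0.1194 0.1753 z 0.0589 0.063
0.5147 693 lat 0.1105 0.1798 z 0.0586 0.0648
0.5227 545 lat 0.1126 0.1764 z 0.0539 0.0597
0.5307 410 lat 0.1083 0.1766 z 0.0478 0.0557
0.5387 317 lat 0.1083 0.1709 z 0.0512 0.0551
0.5467 246 lat 0.1206 0.1569 z 0.0556 0.0591
0.5547 245 lat 0.133 0.157 z 0.0596 0.0629
0.5627 242 lat 0.133 0.157 z 0.0635 0.0667
0.5707 251 lat 0.1366 0.1579 z 0.0674 0.0707
0.5787 257 lat 0.1342 0.1579 z 0.0712 0.0743
0.5867 264 lat 0.1342 0.1588 z 0.0753 0.0783
0.5947 263 lat 0.1342 0.1589 z 0.0795 0.0827
0.6027 259 lat 0.138 0.1597 z 0.0831 0.0866
0.6107 267 lat 0.1381 0.1597 z 0.087 0.0901
0.6187 280 lat 0.1355 0.1606 z 0.0912 0.0977
0.6267 357 lat 0.1365 0.1636 z 0.0968 0.1018
0.6347 257 lat 0.1365 0.1636 z 0.1 0.1046
0.6427 5 lat 0.1367 0.1376 z 0.0947 0.0958
```

View pics/w1.png

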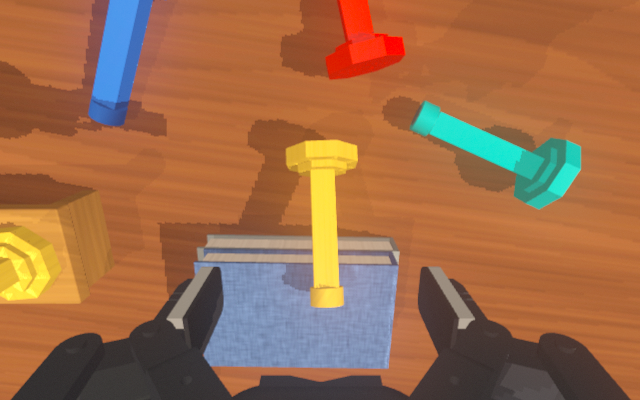

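The wrist view shows the candlestick with its foot at (322,157), cup at (327,297) and a flat stem face up. There is room for the fingers on both sides. Next: fit the stem line, then grasp and lift.

Run:
```python
from rig import *
from h import *
f=np.load("w1.npz"); d=f["d"];M=f["M"];c=camera_params("wrist"); W=cloud(d,c["K"],M[:3,:3],M[:3,3]); m=brass(f["p"])
k,l,st,_=cv2.connectedComponentsWithStats(m.astype(np.uint8)); i=1+np.argmax(st[1:,4]); Q=W[(l==i)&(d>0)]
h=np.array([np.cos(.13),np.sin(.13),0]); n=np.array([-h[1],h[0],0]); a=Q@h
k=(a>.553)&(a<.612)&(np.abs(Q[:,2]-(.0635+.489*(a-.5627)))<.003); P=Q[k]
pl=np.linalg.lstsq(np.c_[P[:,:2],np.ones(len(P))],P[:,2],rcond=None)[0]; nn=np.array([-pl[0],-pl[1],1]); nn/=np.linalg.norm(nn)
# centreline from mid-points of cross-sections
C=np.array([[lo+.002,np.mean(np.percentile((P@n)[(P@h>=lo)&(P@h<lo+.004)],[2,98]))] for lo in np.arange(.554,.608,.004)])
sl,ic=np.polyfit(C[:,0],C[:,1],1); yaw=.13+np.arctan(sl); print("yaw",np.degrees(yaw),"normal",nn,"tilt",np.degrees(np.arccos(nn[2])),"resid",np.std(C[:,1]-sl*C[:,0]-ic))
ax=np.array([np.cos(yaw),np.sin(yaw),0]); ax-=nn*(ax@nn); ax/=np.linalg.norm(ax)
p0=.58*h+(sl*.58+ic)*n; p0[2]=pl@[p0[0],p0[1],1]; p0=p0-.011*nn
s0=(p0[2]-.0288)/ax[2]; tip=(Q@ax).max(); U=p0-s0*ax; print("axis",ax,"s by height",s0,"s by tip",.14-(tip-p0@ax),"underside",U, "foot min s",((Q@ax).min()-U@ax))
np.savez("cand.npz",U=U,ax=ax,yaw=yaw)
```

```text
yaw 10.210358649307386 normal [-0.43214792 -0.07831628  0.89839564] tilt 26.05202339336332 resid 0.00019562842211872473
axis [0.88420932 0.15902479 0.43918674] s by height 0.07583654615002078 s by tip 0.07605249421279103 underside [0.49368137 0.2102581  0.0288    ] foot min s -0.018268815744238776
```

Run:
```python
from rig import *
from h import *
f=np.load("cand.npz"); U,ax,yaw=f["U"],f["ax"],float(f["yaw"])
A=att(yaw,np.pi/2,-1); g=U+.058*ax-.006*A[:,0]; print(g)
movep(g+[0,0,.10],A); print(move_l(g,feed=.08,until_force=8))
s=sense(); print(s["position"],s["wrist_force"]); F0=s["wrist_force"]
command_gripper(.0,60); s=sense(); print(s["finger_gap"],s["wrist_force"]-F0,s["position"])
move_l(g+[0,0,.03],feed=.05); move_l(g+[-.02,0,.22],feed=.12); sleep(.3)
s=sense(); print(s["finger_gap"],s["wrist_force"]-F0,s["time_s"],s["joint_pos"].round(2))
p,d=camera("scene"); cv2.imwrite("pics/s2.png",cv2.resize(p[100:330,150:500],None,fx=2,fy=2)[:,:,::-1])
# plan
for dn in (26,):
  for yw in (8,-5,-12,-20,-30):
    A=att(np.radians(yw),np.radians(dn),-1); q=[inverse_kinematics(x,A) for x in ([.52,-.16,.30],[.55,-.17,.17],[.6445,-.203,.131])]
    print(yw,[None if x is None else np.round(x,2) for x in q])
```

```text
[0.54496551 0.21948154 0.06027283]
False
[0.54535397 0.21963649 0.06082646] [0.23792949 0.03004584 0.53410378]
0.021338104423968142 [-0.03092977 -0.68819616  2.43484394] [0.545056   0.21947841 0.06050277]
0.02110902773040052 [ 0.02606588  1.15523502 -4.6856137 ] 7.3333 [-0.48  0.28  0.01  1.76 -0.    1.1   1.28]
8 [array([ 1.59,  0.24, -1.17,  2.35,  4.14,  0.46, -2.04]), array([ 1.42,  0.79, -1.18,  2.38,  3.23,  0.51, -0.8 ]), array([ 1.32,  1.02, -1.18,  2.18,  3.01,  0.46, -0.44])]
-5 [None, None, array([ 1.22,  0.99, -1.18,  2.24,  2.82,  0.78, -0.45])]
-12 [None, None, array([ 1.15,  0.99, -1.18,  2.26,  2.72,  0.94, -0.48])]
-20 [None, None, array([ 1.07,  0.99, -1.19,  2.26,  2.61,  1.12, -0.52])]
-30 [array([ 0.22,  0.04, -0.25,  2.44,  2.19,  0.62, -0.97]), array([ 0.94,  0.74, -1.17,  2.45,  2.35,  1.3 , -0.8 ]), array([ 0.86,  0.85, -1.  ,  2.24,  2.46,  1.21, -0.76])]
```

View pics/s2.png

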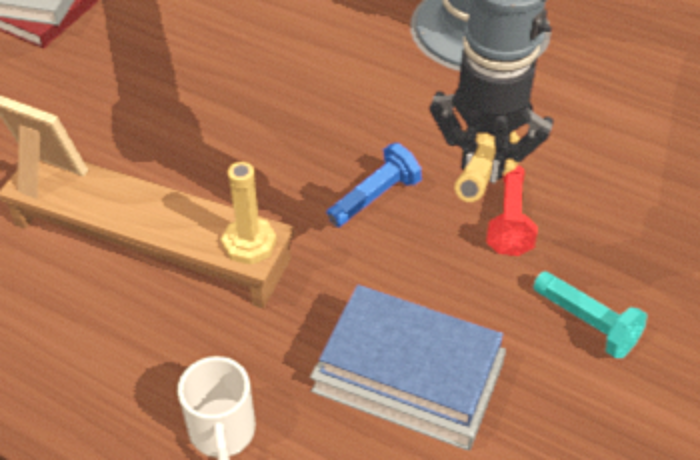

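Held securely; books and twin are unchanged. Next: choose a well-conditioned configuration above the ledge, reorient on the near side, then swing over with joint 1 only.

Run:
```python
from rig import *
from h import *
for z in (.30,.36):
  for dn in (26,):
   for yw in (-10,-18,-25,-30,-35,-40):
    A=att(np.radians(yw),np.radians(dn),-1); q=inverse_kinematics([.64,-.20,z],A); print(z,yw,None if q is None else np.round(q,2))
    # same pose turned back about the base axis by 0.65 rad
    r=.65; R=np.array([[np.cos(r),-np.sin(r),0],[np.sin(r),np.cos(r),0],[0,0,1]])
    q=inverse_kinematics(R@[.64,-.20,z],R@A); print("   pre",None if q is None else np.round(q,2))
```

```text
0.3 -10 [ 1.23  0.45 -1.15  2.18  2.62  0.45 -0.75]
   pre [ 0.58  0.45 -1.15  2.18  2.62  0.45 -0.75]
0.3 -18 [ 1.16  0.44 -1.16  2.19  2.37  0.61 -0.63]
   pre [ 0.51  0.44 -1.16  2.19  2.37  0.61 -0.63]
0.3 -25 [ 1.09  0.46 -1.17  2.18  2.21  0.76 -0.58]
   pre [ 0.44  0.46 -1.17  2.18  2.21  0.76 -0.58]
0.3 -30 [ 1.03  0.47 -1.17  2.17  2.11  0.87 -0.56]
   pre [-0.77  0.22  0.22  2.22  2.33  0.5  -1.07]
0.3 -35 [-0.04  0.23  0.08  2.2   2.1   0.59 -0.91]
   pre [-0.87  0.24  0.29  2.21  2.14  0.55 -0.97]
0.3 -40 [-0.06  0.25  0.05  2.17  1.94  0.66 -0.83]
   pre [-0.84  0.25  0.21  2.18  1.95  0.63 -0.86]
0.36 -10 [ 1.25  0.28 -1.11  2.12  2.67  0.27 -0.89]
   pre [ 0.6   0.28 -1.11  2.12  2.67  0.27 -0.89]
0.36 -18 [ 1.2   0.29 -1.14  2.13  2.25  0.42 -0.59]
   pre [ 0.55  0.29 -1.14  2.13  2.25  0.42 -0.59]
0.36 -25 [ 1.14  0.31 -1.17  2.12  2.05  0.59 -0.48]
   pre [ 0.49  0.31 -1.17  2.12  2.05  0.59 -0.48]
0.36 -30 [-0.48  0.13  0.62  2.18  2.13  0.37 -0.84]
   pre [-0.55  0.13 -0.03  2.15  2.03  0.45 -0.71]
0.36 -35 [-0.78  0.18  0.92  2.17  1.98  0.38 -0.8 ]
   pre [-0.54  0.15 -0.08  2.13  1.87  0.55 -0.62]
0.36 -40 [-0.17  0.16  0.18  2.12  1.75  0.61 -0.6 ]
   pre [-0.59  0.17 -0.08  2.11  1.75  0.65 -0.58]
```

Run:
```python
from rig import *
from h import *
s=sense(); move_l(s["position"]*[1,1,0]+[.02,0,.37],feed=.15)
A=att(np.radians(-35),np.radians(26.05),-1); r=.65; R=np.array([[np.cos(r),-np.sin(r),0],[np.sin(r),np.cos(r),0],[0,0,1]])
q=inverse_kinematics(R@[.64,-.20,.36],R@A); print(q.round(2)); move_joints(q)
s=sense(); print(s["position"],s["finger_gap"],s["time_s"])
q[0]+=.65; move_joints(q); sleep(.3); s=sense(); print(s["position"],s["tcp_rot"][:,0],s["finger_gap"],s["time_s"])
for n in ("scene","top"):
    p,d=camera(n); c=camera_params(n); np.savez(n+"3.npz",p=p,d=d); cv2.imwrite(f"pics/{n}3.png",p[:,:,::-1])
    W=cloud(d,c["K"],c["rotation"],c["position"]); m=brass(p)&(W[...,2]>.23)
    Q=W[m]; print(n,len(Q),Q.min(0).round(3),Q.max(0).round(3))
for yw in (-20,-24,-28,-35):
    A=att(np.radians(yw),np.radians(26.05),-1); q=[inverse_kinematics(x,A) for x in ([.6445,-.203,.2],[.6445,-.203,.128])]; print(yw,[None if x is None else np.round(x,2) for x in q])
```

```text
[-0.66  0.14  0.05  2.14  1.88  0.53 -0.64]
[0.63072454 0.22778841 0.35993411] 0.021110798939584178 9.8417
[ 0.6402332  -0.19930781  0.36000657] [ 0.73651253 -0.51447624 -0.43916225] 0.020947982246373023 11.7333
scene 696 [ 0.613 -0.235  0.3  ] [1.27  0.473 1.107]
top 402 [ 0.469 -0.218  0.299] [0.674 0.014 1.172]
-20 [array([ 0.22,  0.41, -0.04,  2.29,  2.88,  0.69, -1.43]), array([ 0.21,  0.58, -0.04,  2.3 ,  2.93,  0.86, -1.49])]
-24 [array([ 0.13,  0.41,  0.02,  2.28,  2.75,  0.69, -1.4 ]), array([ 0.14,  0.58, -0.  ,  2.3 ,  2.81,  0.87, -1.47])]
-28 [array([ 0.04,  0.42,  0.07,  2.28,  2.62,  0.7 , -1.36]), array([ 0.08,  0.58,  0.02,  2.29,  2.69,  0.87, -1.45])]
-35 [array([-0.03,  0.43,  0.08,  2.25,  2.37,  0.73, -1.25]), array([-0.  ,  0.59,  0.05,  2.27,  2.47,  0.87, -1.4 ])]
```

View pics/scene3.png

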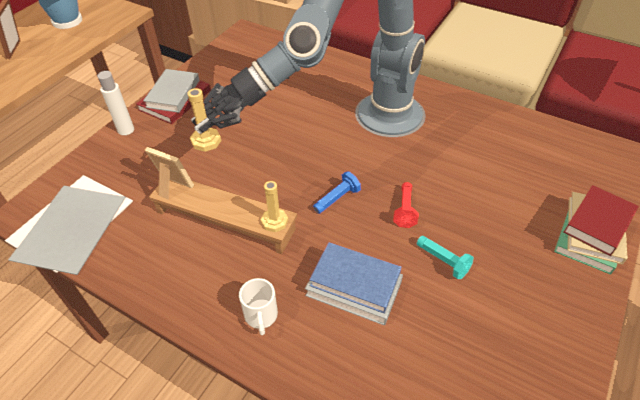

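The candlestick hangs upright at about (205,120), in front of and above the ledge. The twin, frame and books are unmoved. I'll check its tilt, then lower it.

```bash
cat > tilt.py <<'E'
from h import *
def tilt(W,m,xy,base):
    """stem lean (dx/dz, dy/dz) from the visible stem faces, and foot-slab centre, underside at height base"""
    near=m&(np.hypot(W[...,0]-xy[0],W[...,1]-xy[1])<.05); Q=W[near]; z=Q[:,2]-base
    S=Q[(z>.028)&(z<.118)&(np.hypot(Q[:,0]-xy[0],Q[:,1]-xy[1])<.022)]
    b=np.array([[zz,*np.median(S[np.abs(S[:,2]-base-zz)<.005][:,:2],0),(np.abs(S[:,2]-base-zz)<.005).sum()] for zz in np.arange(.03,.118,.008) if (np.abs(S[:,2]-base-zz)<.005).sum()>5])
    F=Q[(z>.008)&(z<.017)]; T=Q[z>.133]
    r=lambda P: np.round((P[:,:2].min(0)+P[:,:2].max(0))/2,4) if len(P) else None
    return b.round(4), r(F), r(T), (F[:,2].max(),Q[:,2].max()) if len(F) else None
E
python3 - <<'E'
from rig import *
from tilt import *
s=sense(); g=s["position"]+.006*s["tcp_rot"][:,0]; print(g)
for n in ("scene","top"):
    f=np.load(n+"3.npz"); c=camera_params(n); W=cloud(f["d"],c["K"],c["rotation"],c["position"]); print(n,*tilt(W,brass(f["p"])&(f["d"]>0),g,g[2]-.058),sep="\n")
# lower over the middle of the ledge
A=att(np.radians(-28),np.radians(26.05),-1); t=np.array([.6445,-.203,0])-[A[0,0]*.006,A[1,0]*.006,0]
move_l(t+[0,0,.22],A,feed=.08); move_l(t+[0,0,.150],feed=.08); sleep(.3); s=sense(); print(s["position"],s["wrist_force"],s["time_s"],s["joint_pos"].round(2))
for n in ("scene","top"):
    p,d=camera(n); c=camera_params(n); np.savez(n+"4.npz",p=p,d=d); cv2.imwrite(f"pics/{n}4.png",p[:,:,::-1])
    g=s["position"]+.006*s["tcp_rot"][:,0]; W=cloud(d,c["K"],c["rotation"],c["position"]); print(n,*tilt(W,brass(p)&(d>0),g,g[2]-.058),sep="\n")
E
```

```text
[ 0.64452529 -0.20275662  0.35736409]
scene
[[ 3.000e-02  6.508e-01 -1.944e-01  2.300e+01]
 [ 3.800e-02  6.466e-01 -1.924e-01  1.700e+01]
 [ 7.000e-02  6.551e-01 -1.977e-01  1.200e+01]
 [ 7.800e-02  6.532e-01 -1.953e-01  3.600e+01]
 [ 8.600e-02  6.522e-01 -1.950e-01  4.200e+01]
 [ 9.400e-02  6.515e-01 -1.934e-01  4.200e+01]
 [ 1.020e-01  6.513e-01 -1.954e-01  4.000e+01]
 [ 1.100e-01  6.510e-01 -1.946e-01  4.400e+01]]
[ 0.646  -0.2015]
[ 0.6451 -0.2017]
(np.float64(0.31631789860432624), np.float64(0.4428997613854909))
top
[[ 0.03    0.6344 -0.1985  7.    ]
 [ 0.038   0.6341 -0.1986 12.    ]
 [ 0.046   0.6354 -0.1968 11.    ]
 [ 0.062   0.6367 -0.1951  9.    ]
 [ 0.07    0.6358 -0.1967  8.    ]
 [ 0.078   0.6347 -0.199  10.    ]
 [ 0.086   0.6365 -0.1962 12.    ]
 [ 0.094   0.6389 -0.1943 15.    ]
 [ 0.102   0.637  -0.1945 17.    ]
 [ 0.11    0.6372 -0.1945 18.    ]]
[ 0.6474 -0.188 ]
[ 0.6442 -0.2026]
(np.float64(0.3156934910655017), np.float64(0.4418995397707687))
[ 0.63987368 -0.20046325  0.150535  ] [ 0.7838932   0.12622915 -4.08509157] 15.0583 [ 0.17  0.53 -0.09  2.3   2.63  0.85 -1.35]
scene
[[ 3.000e-02  6.477e-01 -1.932e-01  1.600e+01]
 [ 7.000e-02  6.558e-01 -1.994e-01  9.000e+00]
 [ 7.800e-02  6.540e-01 -1.952e-01  2.400e+01]
 [ 8.600e-02  6.516e-01 -1.948e-01  2.500e+01]
 [ 9.400e-02  6.502e-01 -1.939e-01  2.800e+01]
 [ 1.020e-01  6.521e-01 -1.941e-01  2.400e+01]
 [ 1.100e-01  6.516e-01 -1.950e-01  3.100e+01]]
[ 0.6475 -0.2022]
[ 0.6457 -0.2018]
(np.float64(0.10687230246570367), np.float64(0.23497052374533034))
top
[[ 0.038   0.6335 -0.1992  8.    ]
 [ 0.078   0.6356 -0.1974  9.    ]
 [ 0.086   0.6358 -0.1974  9.    ]
 [ 0.102   0.637  -0.1939  6.    ]
 [ 0.11    0.6375 -0.1923  7.    ]]
[ 0.6463 -0.1952]
[ 0.644 -0.203]
(np.float64(0.10669701552412114), np.float64(0.23222362732599766))
```

Run:
```python
from rig import *
from tilt import *
s=sense(); t=s["position"].copy(); t[2]=.122
print(move_l(t,feed=.012,until_force=4)); s=sense(); print(s["position"],s["wrist_force"],s["ft_torque"],s["time_s"])
p,d=camera("scene"); cv2.imwrite("pics/s5.png",cv2.resize(p[100:270,110:330],None,fx=3,fy=3,interpolation=cv2.INTER_CUBIC)[:,:,::-1])
```

```text
True
[ 0.63991835 -0.20062336  0.13061654] [-0.9390356   0.22822683  4.64789957] [ 0.22780276  0.21249795 -0.02770012] 16.675
```

View pics/s5.png

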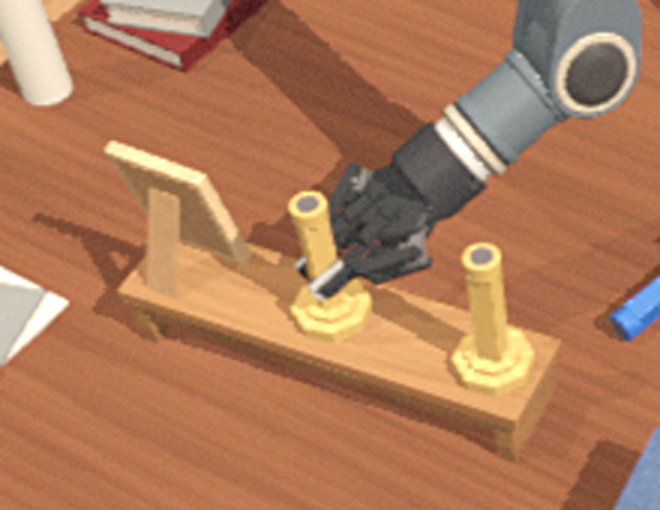

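Run:
```python
from rig import *
from tilt import *
command_gripper(.03); command_gripper(.07); sleep(.2); s=sense(); x=s["tcp_rot"][:,0]; print(s["finger_gap"],s["wrist_force"])
for L in (.10,.08,.06,.045):
    try: move_l(s["position"]-L*x,feed=.06); print("back",L); break
    except Unreachable: pass
s=sense()
try: move_l(s["position"]+[0,0,.15],feed=.12)
except Unreachable as e: print("up",e)
sleep(.3); s=sense(); print(s["position"],s["time_s"])
for n in ("scene","top"):
    p,d=camera(n); c=camera_params(n); np.savez(n+"6.npz",p=p,d=d); W=cloud(d,c["K"],c["rotation"],c["position"]); m=brass(p)&(d>0)
    print(n,*tilt(W,m,(.645,-.203),.07),sep="\n"); print("twin",tilt(W,m,(.621,-.05),.07)[1:])
    o=np.load(n+"0.npz"); diff=np.abs(o["p"].astype(int)-p).max(2)>60; print("changed near twin/books handled by view")
    if n=="scene": cv2.imwrite("pics/s6.png",cv2.resize(p[100:330,110:420],None,fx=2.5,fy=2.5,interpolation=cv2.INTER_CUBIC)[:,:,::-1])
```

```text
0.06999502251100559 [ 1.49734324 -0.17789979  0.22467443]
back 0.08
[ 0.57518073 -0.16664897  0.31297248] 20.825
scene
[[ 3.000e-02  6.539e-01 -1.953e-01  1.300e+01]
 [ 3.800e-02  6.497e-01 -1.933e-01  2.600e+01]
 [ 4.600e-02  6.503e-01 -1.941e-01  2.600e+01]
 [ 5.400e-02  6.505e-01 -1.950e-01  2.300e+01]
 [ 6.200e-02  6.499e-01 -1.945e-01  2.300e+01]
 [ 7.000e-02  6.529e-01 -1.940e-01  2.400e+01]
 [ 7.800e-02  6.513e-01 -1.941e-01  2.700e+01]
 [ 8.600e-02  6.502e-01 -1.940e-01  2.800e+01]
 [ 9.400e-02  6.517e-01 -1.953e-01  2.600e+01]
 [ 1.020e-01  6.508e-01 -1.962e-01  2.600e+01]
 [ 1.100e-01  6.517e-01 -1.950e-01  3.100e+01]]
[ 0.6468 -0.2029]
[ 0.644  -0.2015]
(np.float64(0.08698354832516264), np.float64(0.21428251379363572))
twin (array([ 0.6228, -0.0455]), array([ 0.6231, -0.0441]), (np.float64(0.08697645554474542), np.float64(0.2139417183554665)))
changed near twin/books handled by view
top
[[ 0.03    0.639  -0.1946  8.    ]
 [ 0.038   0.6387 -0.1953 11.    ]
 [ 0.046   0.6362 -0.1956 12.    ]
 [ 0.054   0.6374 -0.1965 10.    ]
 [ 0.062   0.6385 -0.1958  9.    ]
 [ 0.07    0.6377 -0.1943 10.    ]
 [ 0.078   0.6393 -0.1974  8.    ]
 [ 0.086   0.6369 -0.1965  9.    ]
 [ 0.094   0.6353 -0.1958 11.    ]
 [ 0.102   0.6353 -0.1958 11.    ]
 [ 0.11    0.6365 -0.1944  9.    ]]
[ 0.6435 -0.2037]
[ 0.6432 -0.2034]
(np.float64(0.08697744239188188), np.float64(0.21390726302261653))
twin (array([ 0.6195, -0.046 ]), array([ 0.6215, -0.0461]), (np.float64(0.08699766847549295), np.float64(0.21693780242324567)))
changed near twin/books handled by view
```

View pics/s6.png

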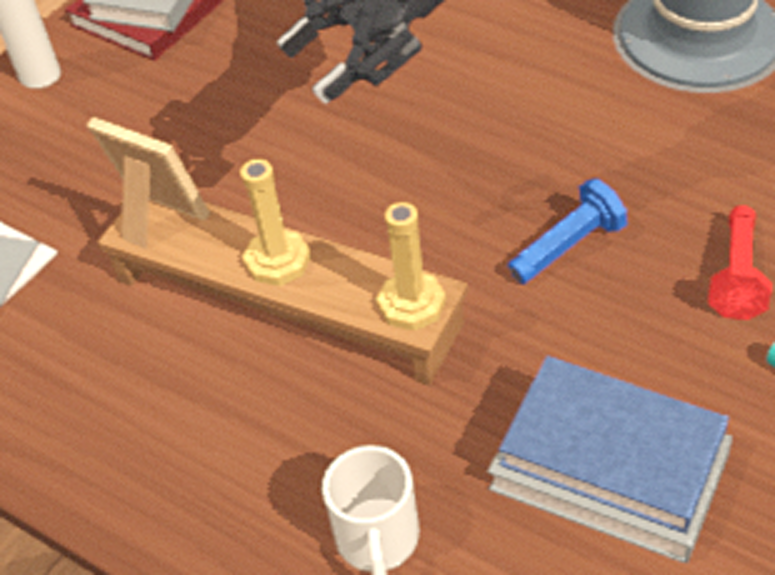

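The candlestick stands upright mid-ledge at (273,255) in the crop. The gripper is clear, and the twin (410,300), frame and books look undisturbed.

```bash
python3 -c "
from rig import *
finish_job()"
```

```text
the job is handed in; nothing more can be done
```

The candlestick now stands upright and released in the middle of the ledge, and I handed the job in at about 21 s of the 54 s allowed. `finish_job()` reports no verdict, so the result rests on my own checks.

**What I did:** I gripped the stem 58 mm above the underside with 60 N and lifted it straight up. I turned it upright well above the table, swung it over the twin and lowered it. The lowering stopped by force at first touch, at the height I had predicted. I then opened the gripper and backed it away.

**Last checks, from the scene and top cameras:**
- **Position:** the foot centre is at about (0.645, −0.203) m. The ledge middle, averaged over the two views, is (0.6445, −0.203) m. The two views agree to about 3 mm, well within the tolerances.
- **Height and tilt:** foot and cup heights match the twin's to within about 3 mm. The stem shows no clear lean, about 1–2° at most.
- **Surroundings:** the twin measured about (0.621, −0.046) m. The twin, frame and books look unmoved in the picture; I did not measure any of them against the start.

While the candlestick was still held above the ledge, its depth readings came out 2–5 mm higher than the arm's own position implied. The touch height agreed with the arm.

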